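# Load a strip connector into the glovebox and purge it

### The job

Pass the white strip connector from its stand end-first through the orange port in the glovebox's sloping window, square to the window (in line with the port's axis): keep it and the gripper clear of the orange rim, and keep hold until about half of its length is through, then let it slide inside. When it lies wholly inside, press the red purge plunger on top of the box down to its stop and let it spring back up. Leave the multimeter, heat sink and yellow tape where they are.

Things in the scene. Friction and masses are not known exactly. Their poses are not given: they have to be found in the camera images.
- glovebox: Fixed white box, 200 deep (x), 200 wide (y), 200 high; a clear window slopes up 30 degrees from level, from its 120 mm high front to its flat top. Origin at the centre of its underside, -x its front towards the robot, z up; yaw varies. Inner floor at 6 mm. It stands left or right of the robot's centre line, the stand on the other side.
- port_rim: Orange ring lining the round port in the sloping window: opening 56, outside 72, length 12 mm. Origin on the port's axis at the ring's inner end, flush with the window's inside; +z is the port's axis, out of the box (up and towards its front, 30 degrees from vertical), +y across the box. Ring's outer end at z +12 mm, window's outer face at +5; inner floor 173 mm from the origin along -z.
- stand: Fixed stand: 100 x 90 x 8 mm dark plate with an upright aluminium sleeve in its middle, inside 23 (x) x 19 (y) mm, walls 3 mm, top 55 mm above the table. Origin at the centre of its underside; yaw varies. It holds the strip upright, loosely.
- strip_mid (a point): Centre of the loose white strip connector, 20 x 16 mm in section, 110 long, 0.05 kg. It starts upright in the sleeve: centre 63, upper end 118 mm above the table, 63 mm of it above the sleeve; 20 mm side along the stand's x, 16 mm side along its y. Own axes: y the strip's length, x the 20 mm side, z the 16 mm side. Grip across either side.
- strip_end1 (a point): Middle of one end face of the strip, 55 mm from its centre (the upper end at the start).
- strip_end2 (a point): Middle of the other end face of the strip (the lower end at the start).
- purge (a joint): Travel of the red purge plunger in m: 0 up, 0.018 at its stop. A spring pushes it back up: about 2 N to start, 8.5 N at the stop.
- purge_top (a point): Centre of the top of the red plunger's 40 mm wide round head, on the flat top of the glovebox behind the window, 240 mm above the table when up. It moves straight down when pressed.
- meter: Dark multimeter, 145 x 70 x 43 mm, a bystander; origin under its centre.
- heat_sink: Finned aluminium heat sink, 45 x 45 x 18 mm, a bystander; origin under its centre.
- tape: Roll of yellow tape lying flat, 58 x 56 x 19 mm, a bystander; origin under its centre.
- strip: The same strip connector as a body; its origin lies in the middle of its 20 x 110 mm underside, 8 mm from its centre. Use strip_mid instead.

How it is judged:
On the way, in this order (a step that is already met when the one before it is completed fails the run):
1. the strip, held by the gripper, in line with the port's axis (within 0.3 rad), is guided at least 30 mm past the port's inner end (contact force between the fingers and strip above 0.5 N and angle between the y axis of strip_mid and the z axis of port_rim, either way round below 0.3 rad and ((z of strip_end1 in the frame of port_rim below -0.03 m and x of strip_end1 in the frame of port_rim between -0.028 and 0.028 m and y of strip_end1 in the frame of port_rim between -0.028 and 0.028 m) or (z of strip_end2 in the frame of port_rim below -0.03 m and x of strip_end2 in the frame of port_rim between -0.028 and 0.028 m and y of strip_end2 in the frame of port_rim between -0.028 and 0.028 m))), for 0.1 s.
2. the strip is wholly inside the box, let go and at rest (z of each of strip_end1, strip_end2 in the frame of port_rim below -0.006 m and x of strip_end1 in the frame of glovebox between -0.1 and 0.1 m and y of strip_end1 in the frame of glovebox between -0.1 and 0.1 m and x of strip_end2 in the frame of glovebox between -0.1 and 0.1 m and y of strip_end2 in the frame of glovebox between -0.1 and 0.1 m and z of strip_mid in the frame of glovebox above 0 m and not (contact force between the fingers and strip above 0.5 N) and linear speed of strip below 0.03 m/s), for 0.1 s.
3. with the strip inside, the plunger is pressed to its stop (at least 15 of 18 mm) (z of each of strip_end1, strip_end2 in the frame of port_rim below -0.006 m and x of strip_end1 in the frame of glovebox between -0.1 and 0.1 m and y of strip_end1 in the frame of glovebox between -0.1 and 0.1 m and x of strip_end2 in the frame of glovebox between -0.1 and 0.1 m and y of strip_end2 in the frame of glovebox between -0.1 and 0.1 m and z of strip_mid in the frame of glovebox above 0 m and value of joint purge above 0.015 m), for 0.1 s.
At the end, for the whole second after the job is handed in: Both ends of the strip lie inside the box, at least 6 mm behind the inner end of the port, at rest; the plunger is up again (under 3 mm); multimeter, heat sink and tape are within 30 mm of where they stood (z of each of strip_end1, strip_end2 in the frame of port_rim below -0.006 m and x of strip_end1 in the frame of glovebox between -0.1 and 0.1 m and y of strip_end1 in the frame of glovebox between -0.1 and 0.1 m and x of strip_end2 in the frame of glovebox between -0.1 and 0.1 m and y of strip_end2 in the frame of glovebox between -0.1 and 0.1 m and z of strip_mid in the frame of glovebox above 0 m and linear speed of strip below 0.03 m/s and value of joint purge below 0.003 m and distance of each of meter, heat_sink, tape from where it was at the start of the episode below 0.03 m); the robot touches nothing.
It fails at once if the held strip is pushed against the port's rim (over 2 N) (contact force between the fingers and strip above 0.5 N and contact force between strip and port_rim above 2 N).
It fails at once if the gripper or arm touches the port's rim (over 2 N) (contact force between any of the fingers, the arm and port_rim above 2 N).
It fails at once if the multimeter is moved (30 mm) (distance of meter from where it was at the start of the episode above 0.03 m).
It fails at once if the heat sink is moved (30 mm) (distance of heat_sink from where it was at the start of the episode above 0.03 m).
It fails at once if the yellow tape is moved (30 mm) (distance of tape from where it was at the start of the episode above 0.03 m).
It also fails if it takes over 58 s, if anything falls off the work surface, if the arm or the gripper's body presses on something with over 40 N, if the wrist force passes 120 N, or if a joint passes its speed limit or range.

### The arm

A 6-joint arm with a two-finger parallel gripper is mounted at the origin on a cart in front of the work surface, level with it; the furniture and walls round the work are solid. World frame = base frame: x ahead of the robot, y to its left, z up, the work surface at z = 0. Lengths are in m, angles in rad, forces in N, time in s.
With the tool pointing down it reaches from about 0.15 to 0.775 m from the base axis. Payload 6.1 kg.
Tool frame: the origin (TCP) lies between the finger pads; the fingertips stand 8 mm ahead of it and the grasp point (between the pads) lies 11 mm behind it; z points along the fingers, y is the line along which they close (so a half turn about z gives the same grasp; the last joint's range is limited). The gripper opens to 85 mm and grips with 20 to 120 N. Pads are 22 mm wide; open, the fingers measure 114 mm over their backs; the gripper's body (76 mm by 85 mm) begins 54 mm behind the grasp point. The pads swing forward as they close: fully open they stand 13 mm farther back than shut.
Start: joints at [1.318, 0.126, -0.04, 1.405, 0, 1.571], TCP at [0.131, 0.508, 0.239] pointing down, gripper open.
Joint ranges: [-2.72, 2.72], [-0.95, 1.95], [-1.27, 1.35], [-1.78, 2.02], [-1.46, 1.47], [-3.14, 3.14]. Speed limits (rad/s): [2.39, 2.39, 3.01, 3.14, 3.14, 3.14].

### API

Orientations are given as a 3x3 rotation matrix whose columns are the frame's x, y, z axes.
In Python, from bench import manip, read_camera, calibration, hand_in gives the robot as it stands. The module is installed in compiled form; this text tells all that it offers.
- The arm moves only by the tool jog_arm, never from a script. Its argument "deltas" is a list of rows, each an object with "slide": the shift along the tool's x, y, z in cm, a list of three; "yaw": the turn about the tool's z in degrees. In form: [{"slide": [tx, ty, tz], "yaw": yaw}, ...]. A call has 1 to 8 rows; each row is the pose to reach, as a shift and turn from the pose commanded when the call began, along the tool's axes at that moment; what a row does not reach only later rows make up. A row lasts 1/12 s, in which the tool goes at most 41.7 mm and 7.16 degrees, less where a joint would pass 70% of its speed; a pose out of reach is approached as far as the arm can. A call with a gripper value outside its range is refused whole. "hand" is the closure in counts, from 0 (fully open) to 255 (shut), set as the call begins (left out, the last holds). The fingers move at their own pace and stop on an object; the grip force is fixed at half the most. Time passes only in rows, so rows that repeat a pose let the fingers close. It gives the time, the measured TCP pose, the force, the opening and the grip force at its end, in the units of the state.
- manip.observe(): the state, without advancing time (a new reading comes with each control period).
- read_camera(name): name is "side" or "top" or "wrist"; returns the picture (400x640x3 uint8, red, green, blue); there is no depth.
- calibration(name): a dict with "K" (3x3 intrinsics, pixels), "R" (3x3) and "t" (3): a world point X has camera coordinates R X + t; the wrist camera has in their place "mount" (4x4, takes a point from camera to tool coordinates, whose origin is the TCP and whose axes are the flange's). Camera axes: x right, y down, z forward; pixel columns grow to the right and rows downward; lengths in m; the calibration is good to about 2 mm. The wrist camera is an equidistant fisheye: a pixel r from the principal point sees the ray r / f radians off the axis. A picture is of the moment at which its call begins: read the wrist's pose just before it. calibration takes no time and is no camera call.
- hand_in(): hands the job in; it is judged then, once.
The state is a dict: "time": time; "joint_positions": joint angles; "dq": joint speeds; "joint_torque": joint torques, N m; "ee_pos": TCP position; "orientation": TCP orientation; "ft_force": force on the tool from outside, world axes, zero at the start; "moment": the same for the moment, N m; "grip_width": finger opening in m; "grip_force": force on a finger pad.
Only numpy, scipy, OpenCV 4.12 (cv2) and the standard library are available. Lean on these libraries where they do the work, as an engineer would, in place of code of your own. Each camera call takes 0.05 s, during which the arm holds its last target. There are 200 camera calls.

## Working session

There is one attempt and no reset: what is moved stays moved. The work goes in short steps, Python scripts to look and compute and a tool call to move; the robot and the scene stay as the last step left them, time stands still between calls to the robot, and variables do not carry over. Pictures are saved under pics/ and viewed, at most 10 in all, crops included, and the job is handed in when it is done.

Besides the shell and the picture viewer there is one more tool, called after ">>>" as name(argument=value, ...), one argument or row to a line, values as JSON. jog_arm: Moves the arm, as the interface text tells. Its arguments: {"type":"object","properties":{"deltas":{"type":"array"},"hand":{"type":"number"}},"required":["deltas"]}

```bash
mkdir -p pics
python3 - <<'E'
from bench import manip, read_camera, calibration
import cv2, numpy as np
s=manip.observe(); print(s['ee_pos'],s['orientation'],s['grip_width'],s['ft_force'])
for n in('side','top'):
    c=calibration(n); print(n,c)
    cv2.imwrite(f'pics/{n}0.png',read_camera(n)[:,:,::-1])
print(calibration('wrist'))
E
```

```text
[0.13121948 0.50791644 0.23853278] [[-9.68210449e-01  2.50136713e-01 -3.88344696e-04]
 [ 2.50137014e-01  9.68209185e-01 -1.56488767e-03]
 [-1.54369566e-05 -1.61227998e-03 -9.99998700e-01]] 0.0858446702167159 [-0.52875432  0.45259162 -0.12548585]
side {'K': array([[512.12143112,   0.        , 313.23611332],
       [  0.        , 512.12143112, 194.70048362],
       [  0.        ,   0.        ,   1.        ]]), 'R': array([[ 0.52307269, -0.85215132, -0.01526735],
       [-0.39967204, -0.22942877, -0.88748222],
       [ 0.75276638,  0.47031965, -0.46058898]]), 't': array([-0.2839708 ,  0.37004998,  1.36454392])}
top {'K': array([[471.37515227,   0.        , 316.76125951],
       [  0.        , 471.37515227, 197.97001332],
       [  0.        ,   0.        ,   1.        ]]), 'R': array([[ 0.00646828, -0.99985819, -0.01554859],
       [-0.99771011, -0.00540596, -0.067419  ],
       [ 0.06732538,  0.01594907, -0.99760359]]), 't': array([-0.01532806,  0.53831865,  1.51208191])}
{'K': array([[309.70691629,   0.        , 319.32902715],
       [  0.        , 309.70691629, 200.90835612],
       [  0.        ,   0.        ,   1.        ]]), 'mount': array([[ 7.05352731e-04, -9.60128774e-01, -2.79557222e-01,
         7.09416452e-02],
       [ 9.99999749e-01,  6.58624037e-04,  2.61086672e-04,
        -2.93670463e-04],
       [-6.65537196e-05, -2.79557336e-01,  9.60128997e-01,
        -1.35337941e-01],
       [ 0.00000000e+00,  0.00000000e+00,  0.00000000e+00,
         1.00000000e+00]])}
```

View pics/side0.png

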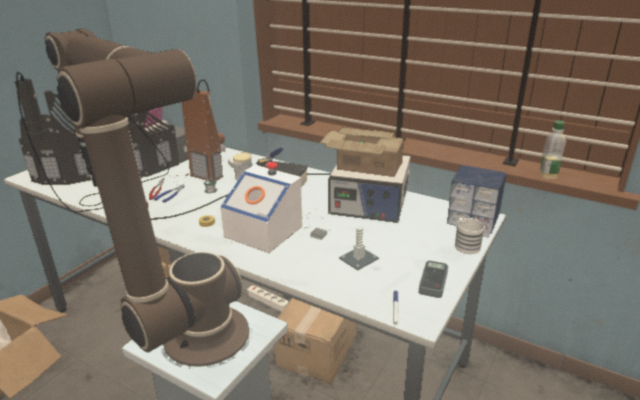

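View pics/top0.png

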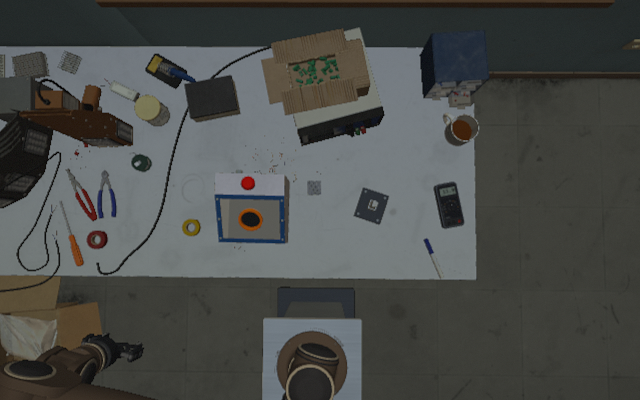

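Run:
```python
import cv2, numpy as np
t=cv2.imread('pics/top0.png'); s=cv2.imread('pics/side0.png')
a=cv2.resize(t[165:255,205:395],None,fx=4,fy=4,interpolation=cv2.INTER_CUBIC)  # 760x360
b=cv2.resize(s[155:275,215:385],None,fx=4,fy=4,interpolation=cv2.INTER_CUBIC)
cv2.imwrite('pics/ta.png',a); cv2.imwrite('pics/sb.png',b)
```

```text
(no output)
```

View pics/ta.png

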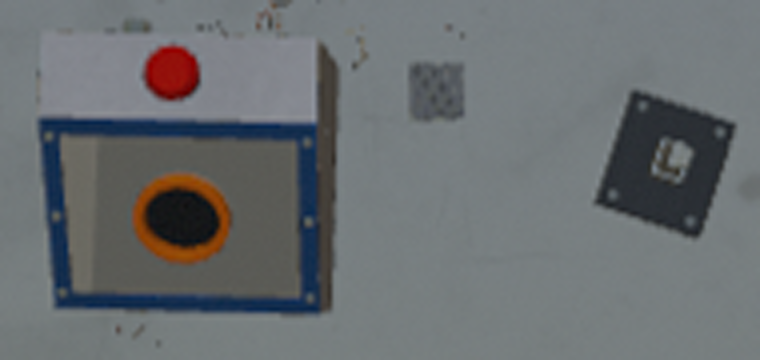

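View pics/sb.png

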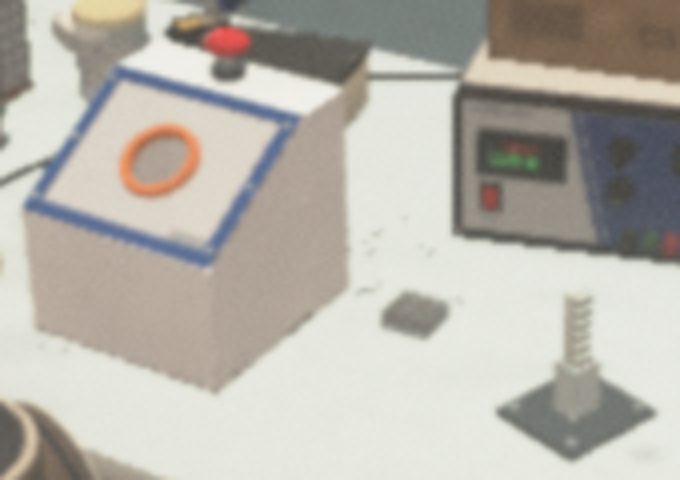

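```bash
cat > h.py <<'E'
import numpy as np, cv2
from bench import manip, read_camera, calibration
def ray(n,uv,z):
    c=calibration(n); R,t=c['R'],c['t']
    o=-R.T@t; d=R.T@np.linalg.inv(c['K'])@[*uv,1]
    return o+d*(z-o[2])/d[2]
def proj(n,X):
    c=calibration(n); p=c['K']@(c['R']@np.asarray(X)+c['t']); return p[:2]/p[2]
E
python3 - <<'E'
from h import *
T=lambda u,v,z: ray('top',(u/4+205,v/4+165),z)
S=lambda u,v,z: ray('side',(u/4+215,v/4+155),z)
np.set_printoptions(precision=4,suppress=True)
pl=np.array([T(*p,.008) for p in[(633,90),(737,125),(700,238),(596,203)]])
print('stand top',pl.mean(0),[np.linalg.norm(pl[i]-pl[i-3]) for i in range(4)], 'yaw',np.degrees([np.arctan2(*(pl[0]-pl[3])[1::-1]),np.arctan2(*(pl[1]-pl[2])[1::-1]),np.arctan2(*(pl[0]-pl[1])[1::-1])-np.pi/2]))
ps=np.array([S(*p,.008) for p in[(498,410),(570,372),(655,412),(574,460)]])
print('stand side',ps.mean(0))
print('striptop side',S(577,293,.118))
B={'bl':T(40,32,.2),'br':T(316,42,.2),'fl':T(57,308,.12),'fr':T(322,312,.12)}
for k,v in B.items(): print(k,v)
print('side fl,fr',S(27,208,.12),S(212,265,.12))
print('base front corner right',S(214,391,0), 'left',S(36,326,0))
print('plunger',T(172,72,.24),S(228,40,.24))
print('ring outer ctr',T(182,218,.155+.0104),S(160,160,.155+.0104))
E
```

```text
stand top [ 0.5139 -0.1909  0.008 ] [np.float64(0.08922240368389067), np.float64(0.09702503614565276), np.float64(0.08888906260856792), np.float64(0.09723118971732618)] yaw [-18.0229 -18.219  -18.4306]
stand side [ 0.507  -0.1936  0.008 ]
striptop side [ 0.5106 -0.1911  0.118 ]
bl [0.5966 0.2784 0.2   ]
br [0.5903 0.0795 0.2   ]
fl [0.3967 0.2799 0.12  ]
fr [0.395  0.0796 0.12  ]
side fl,fr [0.3982 0.2733 0.12  ] [0.3994 0.0806 0.12  ]
base front corner right [0.3952 0.0838 0.    ] left [ 0.399   0.2789 -0.    ]
plunger [0.5642 0.1762 0.24  ] [0.5512 0.1659 0.24  ]
ring outer ctr [0.4642 0.1793 0.1654] [0.4569 0.1729 0.1654]
```

>>> jog_arm(
  deltas=[
    {"slide":[-2,-2,-3],"yaw":3.7},
    {"slide":[-4,-4.3,-6],"yaw":3.7},
    {"slide":[-6.7,-7.2,-6],"yaw":3.7},
    {"slide":[-9.4,-10.1,-6],"yaw":3.7},
    {"slide":[-12.1,-13,-6],"yaw":3.7},
    {"slide":[-14.8,-15.9,-6],"yaw":3.7},
    {"slide":[-18,-19.3,-6],"yaw":3.7},
    {"slide":[-21.7,-23.3,-6],"yaw":3.7},
  ],
)

```text
time: 0.77
ee_pos: [0.2748, 0.2423, 0.2991]
orientation: [[-0.95, 0.311, 0.0], [0.311, 0.95, -0.0], [-0.0, -0.0, -1.0]]
ft_force: [1.0, 0.6, -0.1]
grip_width: 0.0859
grip_force: 0.0
```

>>> jog_arm(
  deltas=[
    {"slide":[-2.8,-2.7,0],"yaw":0},
    {"slide":[-5.7,-5.4,0],"yaw":0},
    {"slide":[-8.6,-8.1,0],"yaw":0},
    {"slide":[-11.5,-10.8,0],"yaw":0},
    {"slide":[-14.4,-13.5,0],"yaw":0},
    {"slide":[-17.3,-16.2,0],"yaw":0},
    {"slide":[-20.2,-18.9,0],"yaw":0},
    {"slide":[-23.1,-21.6,0],"yaw":0},
  ],
)

```text
time: 1.43
ee_pos: [0.427, -0.0353, 0.2992]
orientation: [[-0.95, 0.313, 0.0], [0.313, 0.95, 0.0], [0.0, 0.0, -1.0]]
ft_force: [-0.1, 1.3, 0.6]
grip_width: 0.0853
grip_force: 0.0
```

>>> jog_arm(
  deltas=[
    {"slide":[-2.9,-2.7,0],"yaw":0},
    {"slide":[-5.8,-5.4,0],"yaw":0},
    {"slide":[-8.7,-8.1,2],"yaw":0},
    {"slide":[-11.7,-11.1,4],"yaw":0},
    {"slide":[-11.7,-11.1,6],"yaw":0},
    {"slide":[-11.7,-11.1,6],"yaw":0},
    {"slide":[-11.7,-11.1,6],"yaw":0},
  ],
)

```text
time: 2.02
ee_pos: [0.5021, -0.175, 0.2379]
orientation: [[-0.95, 0.313, -0.004], [0.313, 0.95, 0.002], [0.004, 0.0, -1.0]]
ft_force: [-0.7, 1.1, 0.4]
grip_width: 0.0856
grip_force: 0.0
```

```bash
cat >> h.py <<'E'
def wproj(X,s):
    c=calibration('wrist'); M=c['mount']; K=c['K']
    p=s['orientation'].T@(np.asarray(X)-s['ee_pos']); q=M[:3,:3].T@(p-M[:3,3])
    th=np.arctan2(np.hypot(q[0],q[1]),q[2]); e=q[:2]/np.hypot(q[0],q[1])
    return K[:2,2]+K[0,0]*th*e
def wray(uv,s,z):
    c=calibration('wrist'); M=c['mount']; K=c['K']
    d=(np.asarray(uv)-K[:2,2])/K[0,0]; th=np.linalg.norm(d); v=np.r_[np.sin(th)*d/th,np.cos(th)]
    R=np.asarray(s['orientation']); o=s['ee_pos']+R@M[:3,3]; v=R@M[:3,:3]@v
    return o+v*(z-o[2])/v[2]
def wshot(name,box,f):
    s=manip.observe(); im=read_camera('wrist')[:,:,::-1]; cv2.imwrite(f'pics/{name}_full.png',im)
    x0,x1,y0,y1=box; cv2.imwrite(f'pics/{name}.png',cv2.resize(im[y0:y1,x0:x1],None,fx=f,fy=f,interpolation=cv2.INTER_CUBIC))
    np.savez(f'pics/{name}.npz',ee_pos=s['ee_pos'],orientation=s['orientation']); return s
E
python3 - <<'E'
from h import *
s=wshot('w1',(170,470,0,400),1.5)
print(s['ee_pos'],wproj((.511,-.191,.118),s),wproj((.511,-.191,.008),s),np.abs(s['dq']).max())
E
```

```text
[ 0.5021009  -0.17500144  0.23790943] [305.23270931 212.62631748] [309.17198799 184.30098025] 0.04205988988383081
```

View pics/w1.png

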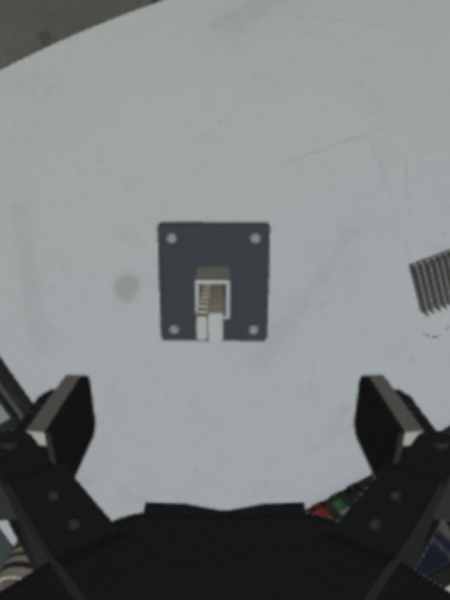

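Run:
```python
from h import *
np.set_printoptions(precision=4,suppress=True)
s=dict(np.load('pics/w1.npz'))
W=lambda u,v,z: wray((u/1.5+170,v/1.5),s,z)
pl=np.array([W(*p,.008) for p in[(159,222),(269,222),(269,341),(160,341)]])
print(pl.mean(0),[np.linalg.norm(pl[i]-pl[i-3]) for i in range(4)])
e=pl[1]-pl[0]+pl[2]-pl[3];print('y axis deg',np.degrees(np.arctan2(e[1],e[0])))
sl=np.array([W(*p,.055) for p in[(194,277),(231,277),(231,318),(194,318)]]);print('sleeve',sl.mean(0),[np.linalg.norm(sl[i]-sl[i-3]) for i in range(4)])
for p in[(197,315),(223,315),(223,342),(197,342)]:print('top',W(*p,.118))
R=s['orientation']
for c in [(.5105,-.191)]: print('delta tool',R.T@(np.r_[c,.087]-s['ee_pos']))
im=cv2.imread('pics/w1_full.png')[170:250,280:345]; cv2.imwrite('pics/w1c.png',cv2.resize(im,None,fx=7,fy=7,interpolation=cv2.INTER_CUBIC))
```

```text
[ 0.5177 -0.1887  0.008 ] [np.float64(0.08707442159312305), np.float64(0.10004882179632793), np.float64(0.09215604503485694), np.float64(0.10037376382768454)]
y axis deg 71.75498415860567
sleeve [ 0.5168 -0.1886  0.055 ] [np.float64(0.026053402207172848), np.float64(0.030305464580737497), np.float64(0.02670691765269416), np.float64(0.03034831417893539)]
top [ 0.5077 -0.1934  0.118 ]
top [ 0.5124 -0.1792  0.118 ]
top [ 0.5282 -0.1844  0.118 ]
top [ 0.5235 -0.1989  0.118 ]
delta tool [-0.0136 -0.0126  0.1508]
```

View pics/w1c.png

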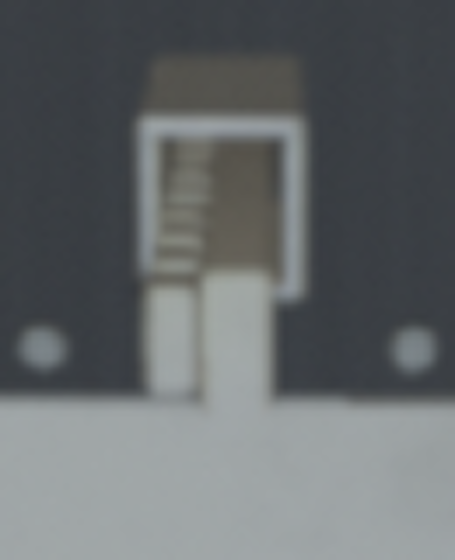

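>>> jog_arm(
  deltas=[
    {"slide":[-1.85,-0.85,2],"yaw":0},
    {"slide":[-1.85,-0.85,5],"yaw":0},
    {"slide":[-1.85,-0.85,8],"yaw":0},
    {"slide":[-1.85,-0.85,11],"yaw":0},
    {"slide":[-1.85,-0.85,13.5],"yaw":0},
    {"slide":[-1.85,-0.85,15.1],"yaw":0},
    {"slide":[-1.85,-0.85,15.1],"yaw":0},
    {"slide":[-1.85,-0.85,15.1],"yaw":0},
  ],
)

```text
time: 2.73
ee_pos: [0.5184, -0.1879, 0.0898]
orientation: [[-0.951, 0.311, 0.001], [0.311, 0.951, -0.0], [-0.001, 0.0, -1.0]]
ft_force: [-0.3, -0.6, 0.6]
grip_width: 0.0856
grip_force: 0.0
```

>>> jog_arm(
  deltas=[
    {"slide":[0,0,0],"yaw":0},
    {"slide":[0,0,0],"yaw":0},
    {"slide":[0,0,0],"yaw":0},
    {"slide":[0,0,0],"yaw":0},
    {"slide":[0,0,0],"yaw":0},
    {"slide":[0,0,0],"yaw":0},
    {"slide":[0,0,0],"yaw":0},
    {"slide":[0,0,0],"yaw":0},
  ],
  hand=255,
)

```text
time: 3.4
ee_pos: [0.5185, -0.1892, 0.0888]
orientation: [[-0.95, 0.312, 0.001], [0.312, 0.95, -0.0], [-0.001, 0.0, -1.0]]
ft_force: [-0.2, 0.1, 4.3]
grip_width: 0.0153
grip_force: 58.7
```

>>> jog_arm(
  deltas=[
    {"slide":[0,0,-0.6],"yaw":0},
    {"slide":[0,0,-1.4],"yaw":0},
    {"slide":[0,0,-2.2],"yaw":0},
    {"slide":[0,0,-3],"yaw":0},
    {"slide":[0,0,-3.6],"yaw":0},
    {"slide":[0,0,-4],"yaw":0},
    {"slide":[0,0,-4],"yaw":0},
    {"slide":[0,0,-4],"yaw":0},
  ],
)

```text
time: 4.07
ee_pos: [0.5183, -0.189, 0.1285]
orientation: [[-0.95, 0.312, 0.0], [0.312, 0.95, -0.0], [-0.0, -0.0, -1.0]]
ft_force: [0.2, 0.1, -1.4]
grip_width: 0.0153
grip_force: 58.4
```

>>> jog_arm(
  deltas=[
    {"slide":[0.3,0,0],"yaw":0},
    {"slide":[0.6,0,0],"yaw":0},
    {"slide":[0.9,0,0],"yaw":0},
    {"slide":[1.2,0,0],"yaw":0},
    {"slide":[1.5,0,0],"yaw":0},
    {"slide":[1.8,0,0],"yaw":0},
    {"slide":[2.1,0,0],"yaw":0},
    {"slide":[2.4,0,0],"yaw":0},
  ],
)

```text
time: 4.73
ee_pos: [0.4968, -0.1821, 0.1286]
orientation: [[-0.95, 0.312, 0.004], [0.312, 0.95, -0.001], [-0.004, -0.0, -1.0]]
ft_force: [7.7, -2.6, -1.2]
grip_width: 0.0153
grip_force: 58.4
```

>>> jog_arm(
  deltas=[
    {"slide":[0.3,0,0.05],"yaw":0},
    {"slide":[0.6,0,0.13],"yaw":0},
    {"slide":[0.9,0,0.22],"yaw":0},
    {"slide":[1.2,0,0.32],"yaw":0},
    {"slide":[1.5,0,0.42],"yaw":0},
    {"slide":[1.8,0,0.52],"yaw":0},
    {"slide":[2.1,0,0.62],"yaw":0},
    {"slide":[2.3,0,0.68],"yaw":0},
  ],
)

```text
time: 5.4
ee_pos: [0.4737, -0.1744, 0.1218]
orientation: [[-0.95, 0.312, 0.001], [0.312, 0.95, -0.001], [-0.001, -0.0, -1.0]]
ft_force: [3.9, -2.7, 1.4]
grip_width: 0.0151
grip_force: 58.3
```

Run:
```python
from h import *
s=wshot('w2',(170,470,60,380),1.5)
im=read_camera('side')[:,:,::-1]; cv2.imwrite('pics/s2_full.png',im)
p=proj('side',s['ee_pos']);print(p,s['ft_force'])
a=cv2.imread('pics/w2.png'); u,v=int(p[0]),int(p[1])
b=cv2.resize(im[v-40:v+60,u-35:u+35],None,fx=4.8,fy=4.8,interpolation=cv2.INTER_CUBIC); print(u-35,v-40)
cv2.imwrite('pics/c2.png',np.hstack([a,b]) if a.shape[0]==b.shape[0] else b)
```

```text
[349.01434303 231.13376307] [ 3.93543109 -2.71093484  1.42487358]
314 191
```

View pics/c2.png

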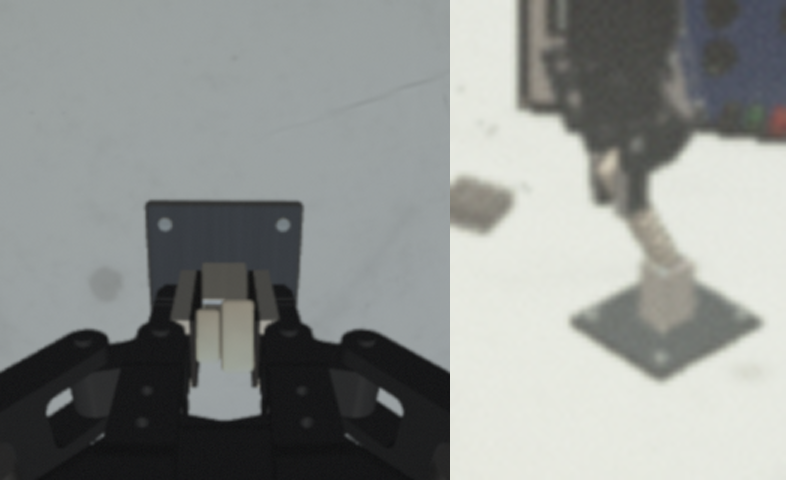

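>>> jog_arm(
  deltas=[
    {"slide":[0,0,-1],"yaw":0},
    {"slide":[0,0,-3.5],"yaw":0},
    {"slide":[0,0,-6.5],"yaw":0},
    {"slide":[0,0,-9.5],"yaw":0},
    {"slide":[0.8,1.3,-12.5],"yaw":0},
    {"slide":[2.1,3.6,-14.5],"yaw":0},
    {"slide":[3.6,6.2,-15.8],"yaw":0},
    {"slide":[5.1,8.8,-15.8],"yaw":0},
  ],
)

```text
time: 6.17
ee_pos: [0.4514, -0.074, 0.2814]
orientation: [[-0.95, 0.313, -0.001], [0.313, 0.95, 0.0], [0.001, -0.0, -1.0]]
ft_force: [0.3, -0.1, 0.3]
grip_width: 0.0153
grip_force: 58.5
```

>>> jog_arm(
  deltas=[
    {"slide":[1.6,2.8,0],"yaw":-2},
    {"slide":[3.2,5.6,0],"yaw":-5},
    {"slide":[4.8,8.4,0],"yaw":-8},
    {"slide":[6.4,11.2,0],"yaw":-11},
    {"slide":[8,14,0],"yaw":-14},
    {"slide":[9.6,16.8,0],"yaw":-16},
    {"slide":[11.2,19.6,0],"yaw":-17.5},
    {"slide":[12.2,21.3,0],"yaw":-17.5},
  ],
)

```text
time: 6.83
ee_pos: [0.4004, 0.1673, 0.2783]
orientation: [[-1.0, 0.009, -0.005], [0.009, 1.0, -0.001], [0.005, -0.001, -1.0]]
ft_force: [0.7, -0.1, 0.5]
grip_width: 0.0151
grip_force: 58.5
```

>>> jog_arm(
  deltas=[
    {"slide":[0,0,0],"yaw":0},
    {"slide":[0,0,0],"yaw":0},
    {"slide":[0,0,0],"yaw":0},
    {"slide":[0,0,0],"yaw":0},
  ],
)

```text
time: 7.17
ee_pos: [0.4027, 0.1647, 0.279]
orientation: [[-1.0, 0.013, -0.002], [0.013, 1.0, -0.001], [0.002, -0.001, -1.0]]
ft_force: [-0.4, 0.3, -0.5]
grip_width: 0.0153
grip_force: 58.6
```

Run:
```python
from h import *
s=wshot('w3',(170,470,40,400),1.5)
im=read_camera('side')[:,:,::-1]; cv2.imwrite('pics/s3_full.png',im)
p=proj('side',s['ee_pos']);print(s['ee_pos'],p,proj('side',(.467,.1775,.1558)),wproj((.467,.1775,.1558),s))
a=cv2.imread('pics/w3.png'); u,v=int(p[0]),int(p[1])
b=cv2.resize(im[v-30:v+60,u-25:u+32],None,fx=6,fy=6,interpolation=cv2.INTER_CUBIC); print(u-25,v-30,a.shape,b.shape)
cv2.imwrite('pics/c3.png',np.hstack([a,b]))
```

```text
[0.40266046 0.16466158 0.27902887] [244.19838719 170.53124051] [255.93278604 196.00754583] [334.27397312 262.57167861]
219 140 (540, 450, 3) (540, 342, 3)
```

View pics/c3.png

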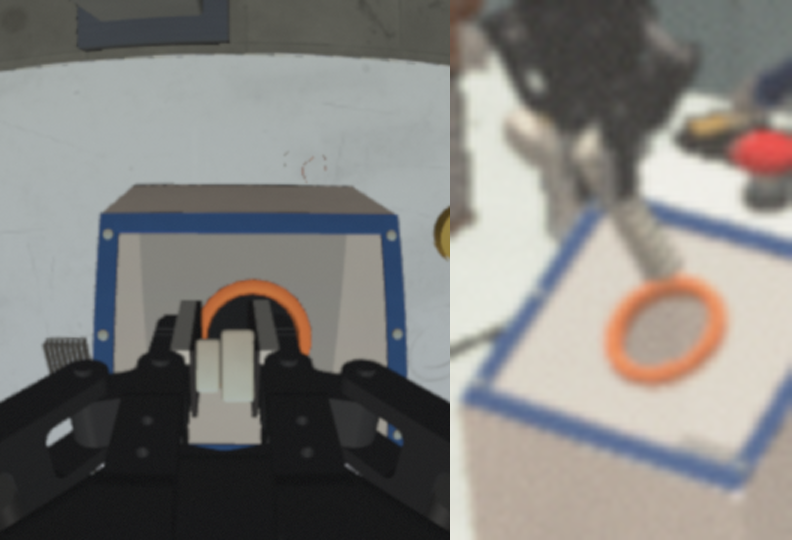

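Run:
```python
from h import *
np.set_printoptions(precision=4,suppress=True)
s=dict(np.load('pics/w3.npz'))
W=lambda u,v,z: wray((u/1.5+170,v/1.5+40),s,z)
for p in [(100,213),(398,213)]: print('front top',W(*p,.12))
for p in [(133,186),(350,186)]: print('front base',W(*p,0))
for p in [(95,335),(397,335)]: print('screw mid side z.16',W(*p,.16))
zc=.1558+.0104
print('ring front outer',W(253,280,zc-.018),'L',W(201,335,zc),'R',W(313,335,zc))
# strip end via side view and plane of tool y
c=calibration('side');R,t=c['R'],c['t'];o=-R.T@t
G=s['ee_pos']-.011*s['orientation'][:,2]; n=s['orientation'][:,1]
for uv in [(645,280),(683,262),(660,262),(664,271)]:
    d=R.T@np.linalg.inv(c['K'])@[(uv[0]-450)/6+219,uv[1]/6+140,1]; E=o+d*(n@(G-o))/(n@d)
    v=G-E; print(uv,E,np.linalg.norm(v),np.degrees(np.arctan2(-v[0],v[2])))
# overlay expected end for tilts 
th=np.radians(30)
for th in np.radians([24,30,36]):
    ax=np.array([np.sin(th),0,-np.cos(th)])
    pts=[G+ax*.09+.008*sy*n+.010*sx*np.array([np.cos(th),0,np.sin(th)]) for sx,sy in[(1,1),(1,-1),(-1,-1),(-1,1)]]
    print(np.degrees(th),[((proj('side',q)-[219,140])*6+[450,0]).round() for q in pts])
```

```text
front top [0.3964 0.0819 0.12  ]
front top [0.3984 0.2828 0.12  ]
front base [0.3981 0.0811 0.    ]
front base [0.4    0.2806 0.    ]
screw mid side z.16 [0.4661 0.0819 0.16  ]
screw mid side z.16 [0.4699 0.2754 0.16  ]
ring front outer [0.4338 0.1817 0.1482] L [0.462  0.1498 0.1662] R [0.4636 0.2176 0.1662]
(645, 280) [0.4316 0.1642 0.2097] 0.08542682943236098 19.80604105594359
(683, 262) [0.4649 0.1638 0.2065] 0.10416910581648375 36.654816862795414
(660, 262) [0.4453 0.164  0.2147] 0.08652840800593059 29.533121414817376
(664, 271) [0.4481 0.164  0.2081] 0.09371117991569372 29.003461111028436
24.000000000000004 [array([651., 261.]), array([674., 268.]), array([655., 294.]), array([632., 287.])]
29.999999999999996 [array([660., 247.]), array([683., 253.]), array([665., 282.]), array([641., 275.])]
36.0 [array([667., 232.]), array([690., 239.]), array([673., 269.]), array([650., 263.])]
```

>>> jog_arm(
  deltas=[
    {"slide":[0.5,0.9,0],"yaw":0},
    {"slide":[0.6,1.8,0.8],"yaw":0},
    {"slide":[0.1,1.8,1.6],"yaw":0},
    {"slide":[-0.4,1.8,2.5],"yaw":0},
    {"slide":[-0.9,1.8,3.4],"yaw":0},
    {"slide":[-1.3,1.8,4.1],"yaw":0},
    {"slide":[-1.3,1.8,4.1],"yaw":0},
    {"slide":[-1.3,1.8,4.1],"yaw":0},
  ],
)

```text
time: 7.93
ee_pos: [0.4162, 0.1832, 0.2377]
orientation: [[-1.0, 0.012, -0.002], [0.012, 1.0, -0.001], [0.002, -0.001, -1.0]]
ft_force: [0.1, -0.4, -0.6]
grip_width: 0.0151
grip_force: 58.6
```

Run:
```python
from h import *
np.set_printoptions(precision=4,suppress=True)
s=wshot('w4',(170,470,40,400),1.5)
im=read_camera('side')[:,:,::-1]; cv2.imwrite('pics/s4_full.png',im)
p=proj('side',(.455,.18,.18)); u,v=int(p[0]),int(p[1])
a=cv2.resize(cv2.imread('pics/w4_full.png')[190:330,250:400],None,fx=3,fy=4,interpolation=cv2.INTER_CUBIC)
a=cv2.resize(a,(450,420))
b=cv2.resize(im[v-35:v+25,u-25:u+25],None,fx=7,fy=7,interpolation=cv2.INTER_CUBIC); print(s['ee_pos'],u-25,v-35,a.shape,b.shape)
cv2.imwrite('pics/c4.png',np.hstack([a,b]))
```

```text
[0.4162 0.1832 0.2377] 227 155 (420, 450, 3) (420, 350, 3)
```

View pics/c4.png

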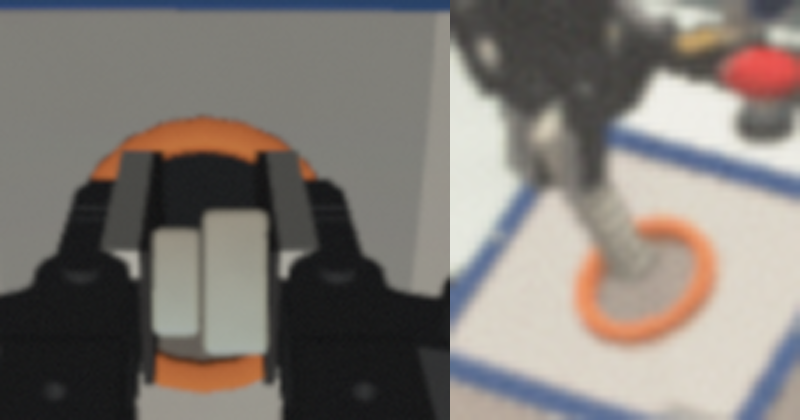

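Run:
```python
from h import *
np.set_printoptions(precision=1,suppress=True)
C=lambda X:(proj('side',X)-[227,155])*7+[450,0]
O=np.array([.470,.182,.1558]);a=np.array([-.5,.005,.866]);th=np.radians(60)
r=np.array([C(O+.012*a+.036*(np.cos(q)*np.array([0,1,0])+np.sin(q)*np.array([.866,0,.5]))) for q in np.linspace(0,6.28,80)])
print('ring pred',r.min(0),r.max(0),'seen 576..718, 217..342')
s=dict(np.load('pics/w4.npz'));G=s['ee_pos']+[0,0,.011]
for t in np.radians([24,27,30,33]):
    ax=np.array([np.sin(t),0,-np.cos(t)]);f=np.array([np.cos(t),0,np.sin(t)])
    print(np.degrees(t),[C(G+ax*.091+.008*sy*np.array([0,1,0])+.01*sx*f) for sx,sy in[(1,1),(1,-1),(-1,-1),(-1,1)]])
```

```text
ring pred [569.7 207.4] [710.2 330.4] seen 576..718, 217..342
24.000000000000004 [array([622. , 258.9]), array([648.6, 266.5]), array([626.4, 296.9]), array([599.8, 289.2])]
27.0 [array([626.8, 250.9]), array([653.4, 258.5]), array([632. , 290.2]), array([605.4, 282.5])]
29.999999999999996 [array([631.4, 242.7]), array([658. , 250.1]), array([637.4, 283.1]), array([610.8, 275.4])]
33.0 [array([635.8, 234.1]), array([662.4, 241.6]), array([642.6, 275.7]), array([616., 268.])]
```

>>> jog_arm(
  deltas=[
    {"slide":[-0.25,0,0.43],"yaw":0},
    {"slide":[-0.5,0,0.87],"yaw":0},
    {"slide":[-0.75,0,1.3],"yaw":0},
    {"slide":[-1,0,1.73],"yaw":0},
    {"slide":[-1.25,0,2.17],"yaw":0},
    {"slide":[-1.5,0,2.6],"yaw":0},
    {"slide":[-1.75,0,3.03],"yaw":0},
    {"slide":[-2,0,3.46],"yaw":0},
  ],
)

```text
time: 8.7
ee_pos: [0.4365, 0.1832, 0.2034]
orientation: [[-1.0, 0.012, -0.0], [0.012, 1.0, -0.0], [0.0, -0.0, -1.0]]
ft_force: [-0.2, 0.2, 0.8]
grip_width: 0.0154
grip_force: 58.6
```

>>> jog_arm(
  deltas=[
    {"slide":[-0.25,0,0.43],"yaw":0},
    {"slide":[-0.5,0,0.87],"yaw":0},
    {"slide":[-0.75,0,1.3],"yaw":0},
    {"slide":[-1,0,1.73],"yaw":0},
    {"slide":[-1.25,0,2.17],"yaw":0},
    {"slide":[-1.35,0,2.34],"yaw":0},
    {"slide":[-1.35,0,2.34],"yaw":0},
    {"slide":[-1.35,0,2.34],"yaw":0},
  ],
)

```text
time: 9.37
ee_pos: [0.4498, 0.1831, 0.1804]
orientation: [[-1.0, 0.012, -0.0], [0.012, 1.0, -0.0], [0.0, -0.0, -1.0]]
ft_force: [-0.1, -0.3, -0.7]
grip_width: 0.0154
grip_force: 58.6
```

>>> jog_arm(
  deltas=[
    {"slide":[0,0,0],"yaw":0},
    {"slide":[0,0,0],"yaw":0},
    {"slide":[0,0,0],"yaw":0},
    {"slide":[0,0,0],"yaw":0},
    {"slide":[0,0,0],"yaw":0},
    {"slide":[0,0,0],"yaw":0},
    {"slide":[0,0,0],"yaw":0},
    {"slide":[0,0,0],"yaw":0},
  ],
  hand=0,
)

```text
time: 10.03
ee_pos: [0.4498, 0.1831, 0.1805]
orientation: [[-1.0, 0.012, 0.0], [0.012, 1.0, 0.0], [-0.0, 0.0, -1.0]]
ft_force: [0.6, -0.0, 0.2]
grip_width: 0.0853
grip_force: 0.0
```

>>> jog_arm(
  deltas=[
    {"slide":[0.2,0,-0.8],"yaw":0},
    {"slide":[0.5,0,-2.5],"yaw":0},
    {"slide":[0.5,0,-5],"yaw":0},
    {"slide":[0,0,-8],"yaw":0},
    {"slide":[-1,0,-11],"yaw":0},
    {"slide":[-1,0,-12],"yaw":0},
    {"slide":[-1,0,-12],"yaw":0},
    {"slide":[-1,0,-12],"yaw":0},
  ],
)

```text
time: 10.7
ee_pos: [0.4598, 0.183, 0.3005]
orientation: [[-1.0, 0.012, 0.001], [0.012, 1.0, 0.0], [-0.001, 0.0, -1.0]]
ft_force: [0.3, -0.1, -0.5]
grip_width: 0.0856
grip_force: 0.0
```

Run:
```python
from h import *
np.set_printoptions(precision=4,suppress=True)
s=wshot('w5',(140,500,60,400),1.3)
im=read_camera('side')[:,:,::-1]
a=cv2.imread('pics/w5.png'); b=cv2.resize(im[150:236,215:297],None,fx=4,fy=5.14,interpolation=cv2.INTER_CUBIC)
b=cv2.resize(b,(330,a.shape[0])); cv2.imwrite('pics/c5.png',np.hstack([a,b])); print(s['ee_pos'],a.shape)
```

```text
[0.4598 0.183  0.3005] (442, 468, 3)
```

View pics/c5.png

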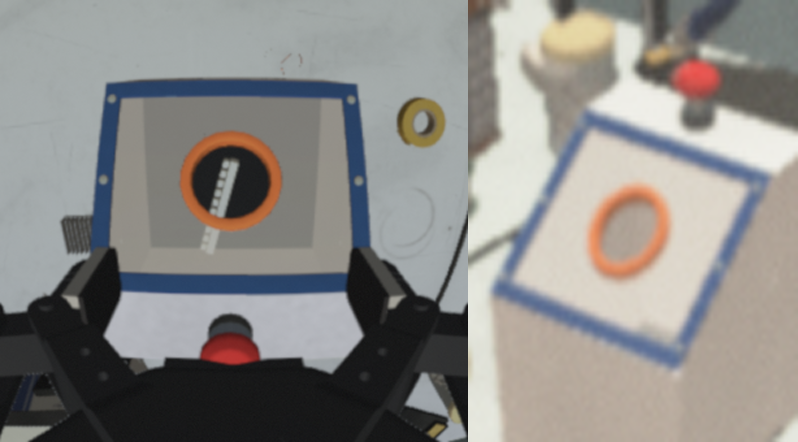

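>>> jog_arm(
  deltas=[
    {"slide":[-1.5,0,0],"yaw":0},
    {"slide":[-4,0,0],"yaw":0},
    {"slide":[-6.5,0,0],"yaw":0},
    {"slide":[-9,-0.1,0],"yaw":0},
    {"slide":[-10.7,-0.1,0.5],"yaw":0},
    {"slide":[-10.7,-0.1,2],"yaw":0},
    {"slide":[-10.7,-0.1,3.9],"yaw":0},
    {"slide":[-10.7,-0.1,3.9],"yaw":0},
  ],
  hand=255,
)

```text
time: 11.47
ee_pos: [0.5651, 0.1801, 0.256]
orientation: [[-1.0, 0.012, -0.008], [0.012, 1.0, -0.003], [0.008, -0.003, -1.0]]
ft_force: [0.4, -0.2, -0.7]
grip_width: 0.0
grip_force: 0.0
```

>>> jog_arm(
  deltas=[
    {"slide":[0,0,0.5],"yaw":0},
    {"slide":[0,0,1],"yaw":0},
    {"slide":[0,0,1.5],"yaw":0},
    {"slide":[0,0,1.9],"yaw":0},
    {"slide":[0,0,2.3],"yaw":0},
    {"slide":[0,0,2.5],"yaw":0},
    {"slide":[0,0,2.5],"yaw":0},
  ],
)

```text
time: 12.05
ee_pos: [0.5667, 0.1808, 0.237]
orientation: [[-1.0, 0.012, 0.001], [0.012, 1.0, 0.0], [-0.001, 0.0, -1.0]]
ft_force: [-1.2, -0.7, 6.0]
grip_width: -0.0001
grip_force: 2.8
```

>>> jog_arm(
  deltas=[
    {"slide":[0,0,0.2],"yaw":0},
    {"slide":[0,0,0.4],"yaw":0},
    {"slide":[0,0,0.6],"yaw":0},
    {"slide":[0,0,0.7],"yaw":0},
    {"slide":[0,0,0.75],"yaw":0},
    {"slide":[0,0,0.75],"yaw":0},
    {"slide":[0,0,0.75],"yaw":0},
    {"slide":[0,0,0.75],"yaw":0},
  ],
)

```text
time: 12.72
ee_pos: [0.5668, 0.1808, 0.2304]
orientation: [[-1.0, 0.012, 0.002], [0.012, 1.0, 0.001], [-0.002, 0.001, -1.0]]
ft_force: [-2.5, -1.0, 8.5]
grip_width: -0.0002
grip_force: 4.0
```

>>> jog_arm(
  deltas=[
    {"slide":[0,0,0.1],"yaw":0},
    {"slide":[0,0,0.2],"yaw":0},
    {"slide":[0,0,0.2],"yaw":0},
    {"slide":[0,0,0.2],"yaw":0},
  ],
)

```text
time: 13.05
ee_pos: [0.5668, 0.1808, 0.23]
orientation: [[-1.0, 0.012, 0.003], [0.012, 1.0, 0.001], [-0.003, 0.001, -1.0]]
ft_force: [-4.3, -1.3, 15.8]
grip_width: -0.0004
grip_force: 7.5
```

>>> jog_arm(
  deltas=[
    {"slide":[0,0,-0.6],"yaw":0},
    {"slide":[0,0,-1.4],"yaw":0},
    {"slide":[0,0,-2.4],"yaw":0},
    {"slide":[0,0,-4],"yaw":0},
    {"slide":[0,0,-6],"yaw":0},
    {"slide":[0,0,-8],"yaw":0},
    {"slide":[0,0,-8],"yaw":0},
    {"slide":[0,0,-8],"yaw":0},
  ],
)

```text
time: 13.72
ee_pos: [0.5674, 0.1808, 0.308]
orientation: [[-1.0, 0.012, 0.002], [0.012, 1.0, 0.001], [-0.002, 0.001, -1.0]]
ft_force: [-0.3, 0.5, -0.7]
grip_width: -0.0
grip_force: 0.0
```

Run:
```python
from h import *
def red(im): 
    m=(im[...,2]>150)&(im[...,1]<60)&(im[...,0]<70); v,u=np.nonzero(m[150:185,255:290]); return len(v),v.min()+150,v.max()+150
print(red(cv2.imread('pics/side0.png')),red(read_camera('side')[:,:,::-1]))
from bench import hand_in; print(hand_in())
```

```text
Traceback (most recent call last):
ValueError: zero-size array to reduction operation minimum which has no identity
```

Run:
```python
from h import *
def red(im):
    im=im.astype(int); m=im[...,2]-im[...,1]>90; v,u=np.nonzero(m[150:185,262:285]); return len(v),v.mean()+150 if len(v) else 0
print(red(cv2.imread('pics/side0.png')),red(read_camera('side')[:,:,::-1]))
from bench import hand_in; print(hand_in())
```

```text
(48, np.float64(164.5625)) (49, np.float64(164.6122448979592))
the job is handed in; nothing more can be done
None
```

The job is handed in: the strip went through the port tilted to about 30° and lies wholly inside the box; the plunger was pressed to its stop and has sprung back up (judge's verdict not shown).

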